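Unload the centrifuge buckets into the tube rack in order

ROBOT

A 7-joint arm with a two-finger parallel gripper is mounted at the origin on the work surface. World frame = base frame: x ahead of the robot, y to its left, z up, the work surface at z = 0. Lengths are in m, angles in rad, forces in N, time in s.
With the tool pointing down it reaches from about 0.425 to 0.875 m from the base axis. Payload 9.9 kg.
Tool frame: the origin (TCP) lies on the centre line of the jaws, within the pads' length; the fingertips stand 8 mm ahead of it and the grasp point (between the pads) lies 11 mm behind it; z points along the fingers, y is the direction in which the jaws open and shut (so a half turn about z gives the same grasp; the last joint's range is limited). The gripper opens to 85 mm and grips with 20 to 120 N. Pads are 22 mm wide; open, the fingers measure 114 mm over their backs; the gripper's body (76 mm by 85 mm) begins 54 mm behind the grasp point. The pads swing forward as they close: fully open they stand 13 mm farther back than shut.
Start: joints at [1.171, 0.576, 0.025, 1.437, -0.015, 1.129, -0.057], TCP at [0.21, -0.642, 0.239] pointing down, gripper open.
Joint ranges: [-2.76, 2.76], [-0.34, 2.15], [-1.52, 1.57], [0.19, 2.46], [-1.09, 4.23], [0.17, 1.99], [-2.82, 2.82]. Speed limits (rad/s): [2.22, 2.22, 3.01, 3.01, 3.14, 3.14, 3.14].

INTERFACE

Orientations are given as a rotation vector (axis times angle).
In Python, from workcell import arm gives the robot as it stands.
- The arm moves only by the tool apply_moves, never from a script. Its argument "targets" is one flat list of numbers, 7 for each row, row after row: the finger opening in mm, from 0 to 85.4, then the shift along the tool's x, y, z in mm, then the turn, a rotation vector about the tool's x, y, z in degrees. In form: [fingers, dx, dy, dz, ax, ay, az, fingers, dx, dy, dz, ax, ay, az, ...]. A call has 1 to 20 rows; each row is the pose to reach, as a shift and turn from the pose commanded when the call began, along the tool's axes at that moment; what a row does not reach only later rows make up. A row lasts 1/8 s, in which the tool goes at most 62.5 mm and 10.7 degrees, less where a joint would pass 70% of its speed; a pose out of reach is approached as far as the arm can. A call with a gripper value outside its range is refused whole. The fingers move at their own pace and stop on an object; "squeeze" is the grip in N (left out, the last holds). Time passes only in rows, so rows that repeat a pose let the fingers close. It gives the time, the measured TCP pose, the force and the opening at its end, in the units of the state.
- arm.get_state(): the state, without advancing time (a new reading comes with each control period).
- arm.grab_frame(name): name is "scene" or "side" or "wrist"; returns a dict with "frame" (480x640x3 uint8, red, green, blue), "intrinsics" (3x3 intrinsics, pixels), "k1" (the pictures are not rectified: a ray, as slopes to the right and down, at radius r is drawn at 1 + k1 r^2 times it, then the intrinsics apply), "cam_to_world" (4x4, takes a point from camera to world coordinates). Camera axes: x right, y down, z forward; pixel columns grow to the right and rows downward; lengths in m; the calibration is good to about 2 mm. A picture is of the moment at which its call begins. There is no depth.
- arm.sign_off(): hands the job in, once; it reports no verdict.
The state is a dict: "time_s": time; "qpos": joint angles; "qvel": joint speeds; "joint_efforts": joint torques, N m; "eef_pos": TCP position; "orientation": TCP orientation; "force": force on the tool from outside, world axes, zero at the start; "ft_torque": the same for the moment, N m; "opening": opening from 0.0 (shut) to 1.0 (fully open).
Only numpy, scipy, OpenCV 4.12 (cv2) and the standard library are available. Lean on these libraries where they do the work, as an engineer would, in place of code of your own. Each camera call takes 0.05 s, during which the arm holds its last target. There are 200 camera calls.

TASK

The spin is over: take the four capped tubes out of the centrifuge buckets and stand them in the blue tube rack in the same order, counting on both from the end with the white label plate, so that the tube nearest the stand's plate ends nearest the rack's plate. Keep the tubes upright, set each one down to the bottom of its hole without dropping it, and leave all four standing free.

Things in the scene. Friction and masses are not known exactly. Their poses are not given: they have to be found in the camera images.
- flat_center (a point): 50 ml centrifuge tube with a plain flat screw cap, 12 mm high (109 mm overall). Clear body 29 mm across, tapering over its lowest 16 mm to a flat foot 12 mm across; white ribbed cap 34 mm across, its lower edge 97 mm above the foot; about 50 g. The point lies on the tube's axis, 55 mm above its foot; z points to the cap. At the start it stands in one of the buckets.
- tall_center (a point): 50 ml centrifuge tube with a tall screw cap, 22 mm high with a raised rim round its top (120 mm overall). Clear body 29 mm across, tapering over its lowest 16 mm to a flat foot 12 mm across; white ribbed cap 34 mm across, its lower edge 97 mm above the foot; about 50 g. The point lies on the tube's axis, 55 mm above its foot; z points to the cap. At the start it stands in one of the buckets.
- stepped_center (a point): 50 ml centrifuge tube with an 11 mm high screw cap that carries a narrower nozzle, 18 mm across and 9 mm high, on top (117 mm overall). Clear body 29 mm across, tapering over its lowest 16 mm to a flat foot 12 mm across; white ribbed cap 34 mm across, its lower edge 97 mm above the foot; about 50 g. The point lies on the tube's axis, 55 mm above its foot; z points to the cap. At the start it stands in one of the buckets.
- septum_center (a point): 50 ml centrifuge tube with a 14 mm high screw cap with a dark rubber disc, 21 mm across, let into its top (111 mm overall). Clear body 29 mm across, tapering over its lowest 16 mm to a flat foot 12 mm across; white ribbed cap 34 mm across, its lower edge 97 mm above the foot; about 50 g. The point lies on the tube's axis, 55 mm above its foot; z points to the cap. At the start it stands in one of the buckets.
- bucket_flat: The fixed steel bucket in which the tube of flat_center stands at the start (the four buckets look alike): round cup 43 mm across (collar 50 mm), 72 mm high, bore 34 mm, two short trunnion pins near its rim along its x axis, 68 mm from end to end. Origin under its centre, 12 mm above the bench; z up, axes parallel to the stand's. The tube's foot rests 6 mm above this origin.
- bucket_tall: The fixed steel bucket in which the tube of tall_center stands at the start (the four buckets look alike): round cup 43 mm across (collar 50 mm), 72 mm high, bore 34 mm, two short trunnion pins near its rim along its x axis, 68 mm from end to end. Origin under its centre, 12 mm above the bench; z up, axes parallel to the stand's. The tube's foot rests 6 mm above this origin.
- bucket_stepped: The fixed steel bucket in which the tube of stepped_center stands at the start (the four buckets look alike): round cup 43 mm across (collar 50 mm), 72 mm high, bore 34 mm, two short trunnion pins near its rim along its x axis, 68 mm from end to end. Origin under its centre, 12 mm above the bench; z up, axes parallel to the stand's. The tube's foot rests 6 mm above this origin.
- bucket_septum: The fixed steel bucket in which the tube of septum_center stands at the start (the four buckets look alike): round cup 43 mm across (collar 50 mm), 72 mm high, bore 34 mm, two short trunnion pins near its rim along its x axis, 68 mm from end to end. Origin under its centre, 12 mm above the bench; z up, axes parallel to the stand's. The tube's foot rests 6 mm above this origin.
- bucket_stand: Fixed black stand, 76 by 268 mm, carrying the four buckets in one row along its y axis at y = -87, -29, 29 and 87 mm. Origin on the bench below the middle of the row. The raised end block (64 mm high) with a white label plate on top stands at its -y end, y = -130 mm; places are counted from that end, so the first is at y = -87 mm.
- tube_rack: Fixed blue open-sided tube rack, 66 by 222 mm, 68 mm high, with four round holes 36 mm across (edges slightly bevelled) in its 6 mm top plate, along its y axis at y = -75, -25, 25 and 75 mm, x = 0. Origin on the bench below the middle of the row; the rack's floor, on which a tube's foot rests, is 5 mm above it. The white label plate on top is at its -y end, y = -110 mm; places are counted from that end, so the first is at y = -75 mm.

How it is judged:
At the end, for the whole second after the job is handed in: Every tube stands in the rack hole with the same number, counted from the white plate, as its bucket in the stand: centre within 10 mm of the hole's axis along the rack's x and y, within 6 mm of seated height, at most 0.12 rad from upright, under 0.02 m/s (((y of bucket_flat in the frame of bucket_stand between -0.107 and -0.067 m and y of flat_center in the frame of tube_rack between -0.085 and -0.065 m) or (y of bucket_flat in the frame of bucket_stand between -0.049 and -0.009 m and y of flat_center in the frame of tube_rack between -0.035 and -0.015 m) or (y of bucket_flat in the frame of bucket_stand between 0.009 and 0.049 m and y of flat_center in the frame of tube_rack between 0.015 and 0.035 m) or (y of bucket_flat in the frame of bucket_stand between 0.067 and 0.107 m and y of flat_center in the frame of tube_rack between 0.065 and 0.085 m)) and x of flat_center in the frame of tube_rack between -0.01 and 0.01 m and z of flat_center in the frame of tube_rack between 0.054 and 0.066 m and angle between each of flat_center, tall_center, stepped_center, septum_center's own z axis and vertical below 0.12 rad and linear speed of each of tube_flat, tube_tall, tube_stepped, tube_septum below 0.02 m/s and ((y of bucket_tall in the frame of bucket_stand between -0.107 and -0.067 m and y of tall_center in the frame of tube_rack between -0.085 and -0.065 m) or (y of bucket_tall in the frame of bucket_stand between -0.049 and -0.009 m and y of tall_center in the frame of tube_rack between -0.035 and -0.015 m) or (y of bucket_tall in the frame of bucket_stand between 0.009 and 0.049 m and y of tall_center in the frame of tube_rack between 0.015 and 0.035 m) or (y of bucket_tall in the frame of bucket_stand between 0.067 and 0.107 m and y of tall_center in the frame of tube_rack between 0.065 and 0.085 m)) and x of tall_center in the frame of tube_rack between -0.01 and 0.01 m and z of tall_center in the frame of tube_rack between 0.054 and 0.066 m and ((y of bucket_stepped in the frame of bucket_stand between -0.107 and -0.067 m and y of stepped_center in the frame of tube_rack between -0.085 and -0.065 m) or (y of bucket_stepped in the frame of bucket_stand between -0.049 and -0.009 m and y of stepped_center in the frame of tube_rack between -0.035 and -0.015 m) or (y of bucket_stepped in the frame of bucket_stand between 0.009 and 0.049 m and y of stepped_center in the frame of tube_rack between 0.015 and 0.035 m) or (y of bucket_stepped in the frame of bucket_stand between 0.067 and 0.107 m and y of stepped_center in the frame of tube_rack between 0.065 and 0.085 m)) and x of stepped_center in the frame of tube_rack between -0.01 and 0.01 m and z of stepped_center in the frame of tube_rack between 0.054 and 0.066 m and ((y of bucket_septum in the frame of bucket_stand between -0.107 and -0.067 m and y of septum_center in the frame of tube_rack between -0.085 and -0.065 m) or (y of bucket_septum in the frame of bucket_stand between -0.049 and -0.009 m and y of septum_center in the frame of tube_rack between -0.035 and -0.015 m) or (y of bucket_septum in the frame of bucket_stand between 0.009 and 0.049 m and y of septum_center in the frame of tube_rack between 0.015 and 0.035 m) or (y of bucket_septum in the frame of bucket_stand between 0.067 and 0.107 m and y of septum_center in the frame of tube_rack between 0.065 and 0.085 m)) and x of septum_center in the frame of tube_rack between -0.01 and 0.01 m and z of septum_center in the frame of tube_rack between 0.054 and 0.066 m); the robot touches nothing.
It fails at once if a tube is tipped more than 40 degrees from upright (angle between any of flat_center, tall_center, stepped_center, septum_center's own z axis and vertical above 0.7 rad).
It fails at once if a tube is dropped (it falls faster than 0.7 m/s, a drop of more than about 25 mm, with no finger on it) ((linear speed of tube_flat above 0.7 m/s and contact force between the fingers and tube_flat below 0.05 N) or (linear speed of tube_tall above 0.7 m/s and contact force between the fingers and tube_tall below 0.05 N) or (linear speed of tube_stepped above 0.7 m/s and contact force between the fingers and tube_stepped below 0.05 N) or (linear speed of tube_septum above 0.7 m/s and contact force between the fingers and tube_septum below 0.05 N)).
It also fails if it takes over 122 s, if anything falls off the work surface, if the arm or the gripper's body presses on something with over 40 N, if the wrist force passes 120 N, or if a joint passes its speed limit or range.

## Working session

There is one attempt and no reset: what is moved stays moved. The work goes in short steps, Python scripts to look and compute and a tool call to move; the robot and the scene stay as the last step left them, time stands still between calls to the robot, and variables do not carry over. Pictures are saved under pics/ and viewed, on a budget of 14 in all, crops included, one or two more only if the job needs it, and the job is handed in when it is done.

Besides the shell and the picture viewer there is one more tool, called after "Emit:" as a command line: name --argument value ..., lists and objects as JSON in quotes. apply_moves: Moves the arm, as the interface text tells. Its arguments: {"type":"object","properties":{"targets":{"type":"array"},"squeeze":{"type":"number"}},"required":["targets"]}

```bash
mkdir -p pics; cat > h.py <<'E'
import numpy as np, cv2
from workcell import arm
def snap(n,f):
    d=arm.grab_frame(n); cv2.imwrite('pics/'+f,d['frame'][:,:,::-1]); np.savez('pics/'+f+'.npz',**{k:np.array(d[k]) for k in('frame','intrinsics','k1','cam_to_world')}); return d
def ld(f): return np.load('pics/'+f+'.npz')
def dist(d): return np.array([float(d['k1']),0,0,0])
def ray(d,uv):
    p=cv2.undistortPoints(np.array(uv,float).reshape(-1,1,2),d['intrinsics'],dist(d),None)[:,0]
    T=d['cam_to_world']; return T[:3,3],np.c_[p,np.ones(len(p))]@T[:3,:3].T
def atz(d,uv,z):
    o,r=ray(d,uv); return o+r*((z-o[2])/r[:,2])[:,None]
def proj(d,P):
    W=np.linalg.inv(d['cam_to_world']); return cv2.projectPoints(np.array(P,float).reshape(-1,1,3),cv2.Rodrigues(W[:3,:3])[0],W[:3,3],d['intrinsics'],dist(d))[0][:,0]
E
python3 - <<'E'
from h import *
np.set_printoptions(precision=3,suppress=True)
print(arm.get_state())
for n in('scene','side','wrist'):
    d=snap(n,n+'0.png'); print(n,d['intrinsics'].tolist(),d['k1'],d['cam_to_world'])
E
```

```text
{'time_s': 0.0, 'qpos': array([ 1.171,  0.577,  0.025,  1.438, -0.015,  1.129, -0.057]), 'qvel': array([ 0.001, -0.   , -0.001,  0.001,  0.001, -0.   ,  0.001]), 'joint_efforts': array([  0.   , -76.577,   2.25 , -28.597,   0.015,   0.013,  -0.   ]), 'eef_pos': array([ 0.21 , -0.641,  0.238]), 'orientation': array([-3.101, -0.494,  0.001]), 'force': array([ 0.099, -0.265, -0.598]), 'ft_torque': array([ 0.051,  0.037, -0.035]), 'opening': 1.0012051056715534}
scene [[448.64553302608266, 0.0, 315.7402441000501], [0.0, 448.64553302608266, 239.0073837933694], [0.0, 0.0, 1.0]] -0.07712376304395678 [[-0.533  0.477 -0.699  1.107]
 [ 0.846  0.321 -0.426  0.342]
 [ 0.021 -0.818 -0.575  0.553]
 [ 0.     0.     0.     1.   ]]
side [[453.22021575258265, 0.0, 315.9316635879515], [0.0, 453.22021575258265, 231.40505549111674], [0.0, 0.0, 1.0]] -0.06034934299586816 [[-0.89  -0.311  0.332  0.229]
 [-0.455  0.577 -0.678  0.559]
 [ 0.019 -0.755 -0.655  0.613]
 [ 0.     0.     0.     1.   ]]
wrist [[413.96859537840976, 0.0, 317.5679689387873], [0.0, 413.96859537840976, 239.25379190437263], [0.0, 0.0, 1.0]] -0.05755424924694652 [[ 0.311 -0.91  -0.276  0.281]
 [-0.95  -0.298 -0.089 -0.619]
 [-0.001  0.29  -0.957  0.374]
 [ 0.     0.     0.     1.   ]]
```

View pics/scene0.png

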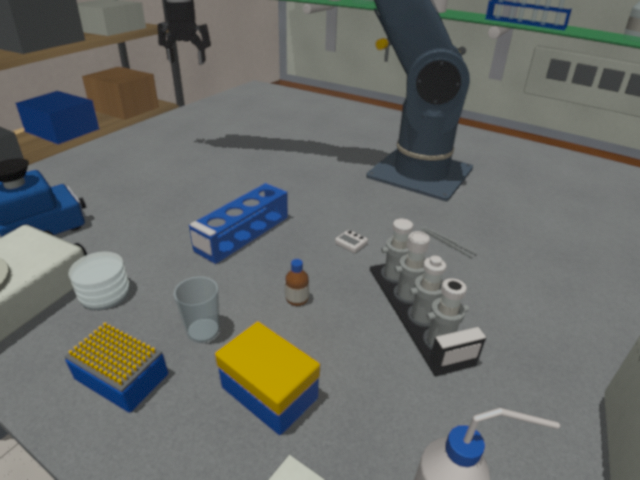

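View pics/side0.png

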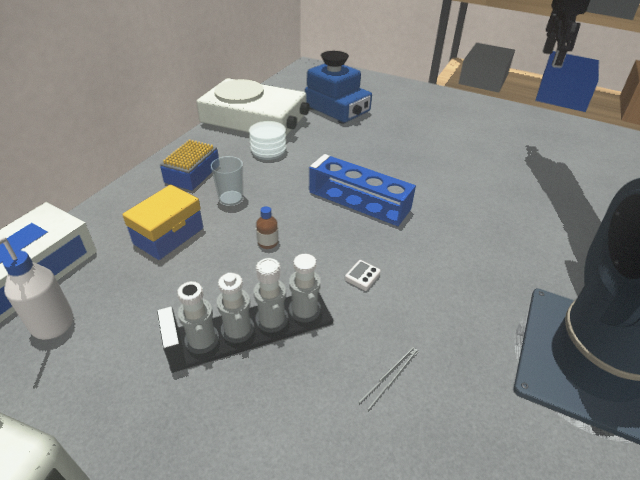

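The scene view shows the caps: septum (454,286) next to the plate (461,348), then stepped (434,263), tall (419,240) and flat (402,225). The rack's plate end is at (203,240). The side view gives the same order: septum (189,290), stepped (230,279), tall (268,265), flat (305,260). I'll enlarge the rack and compute the stand.

```bash
python3 - <<'E'
from h import *
np.set_printoptions(precision=4,suppress=True)
s=ld('scene0.png');e=ld('side0.png')
z=[.129,.135,.138,.127]
A=[(454,286),(434,260),(419,238),(402,223)];B=[(189,290),(230,278),(268,265),(305,260)]
for a,b,h in zip(A,B,z): print(atz(s,[a],h)[0],atz(e,[b],h)[0])
a=cv2.resize(s['frame'][175:270,180:300],None,fx=5,fy=5,interpolation=2);b=cv2.resize(e['frame'][145:240,300:420],None,fx=5,fy=5,interpolation=2)
c=cv2.resize(np.vstack([a,b]),(505,800))
c=np.hstack([a[:, :],b]);c=cv2.resize(c,(800,317));cv2.imwrite('pics/r.png',c[:,:,::-1])
E
```

```text
[0.5798 0.2579 0.129 ] [0.575  0.2556 0.129 ]
[0.5447 0.2132 0.135 ] [0.5336 0.2133 0.135 ]
[0.5059 0.1727 0.138 ] [0.4976 0.1675 0.138 ]
[0.4631 0.1258 0.127 ] [0.4598 0.1226 0.127 ]
```

View pics/r.png

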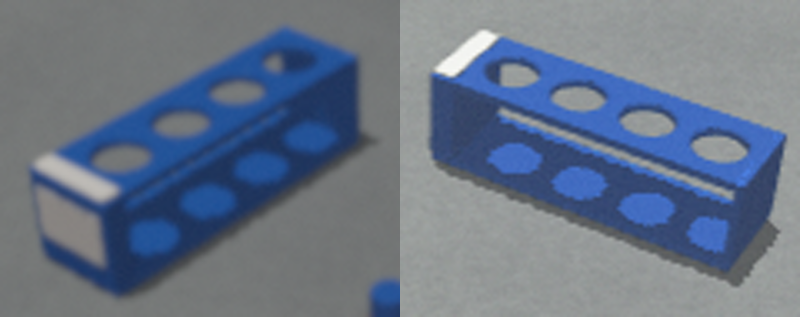

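Rack holes from the plate end, in crop pixels: scene (122,157), (182,124), (238,92), (290,61); side (513,73), (579,97), (648,122), (719,147).

```bash
python3 - <<'E'
from h import *
from scipy.optimize import least_squares
np.set_printoptions(precision=4,suppress=True)
s=ld('scene0.png');e=ld('side0.png')
A=np.array([(122,157),(182,124),(238,92),(290,61)])/3.3333+[180,175]
B=(np.array([(513,73),(579,97),(648,122),(719,147)])-[400,0])/3.3333+[300,145]
def fit(A,B,y,z):
    pa,pb=atz(s,A,z) if np.isscalar(z) else np.array([atz(s,[a],h)[0] for a,h in zip(A,z)]),atz(e,B,z) if np.isscalar(z) else np.array([atz(e,[a],h)[0] for a,h in zip(B,z)])
    y=np.array(y)
    f=lambda p:((p[:2]+np.outer(y,[-np.sin(p[2]),np.cos(p[2])]))[None]-np.array([pa,pb])[:,:,:2])
    d=(pa+pb)[3]-(pa+pb)[0]
    p=least_squares(lambda p:f(p).ravel(),[.55,0,np.arctan2(-d[0],d[1])]).x
    print(p,np.degrees(p[2]));print(f(p)*1000);print(p[:2]+np.outer(y,[-np.sin(p[2]),np.cos(p[2])]))
fit(A,B,[-.075,-.025,.025,.075],.068)
fit([(454,286),(434,260),(419,238),(402,223)],[(189,290),(230,278),(268,265),(305,260)],[-.087,-.029,.029,.087],[.129,.135,.138,.127])
E
```

```text
[ 0.4996 -0.2076  1.4833] 84.98484017043847
[[[-3.6101 -2.6666]
  [-5.1207 -3.3682]
  [-5.5543 -3.0515]
  [-4.9148 -1.6081]]

 [[ 5.0548  3.3224]
  [ 4.9428  2.6755]
  [ 4.9904  2.1699]
  [ 4.2118  2.5266]]]
[[ 0.5743 -0.2141]
 [ 0.5245 -0.2098]
 [ 0.4747 -0.2054]
 [ 0.4249 -0.201 ]]
[0.5199 0.1911 2.4233] 138.84387942679277
[[[-2.6332 -1.3281]
  [-5.6723 -0.3145]
  [-5.0085 -3.476 ]
  [-0.3833 -0.2155]]

 [[ 2.1515  0.9499]
  [ 5.4639 -0.3475]
  [ 3.2289  1.7681]
  [ 2.8531  2.9636]]]
[[0.5772 0.2566]
 [0.539  0.2129]
 [0.5009 0.1692]
 [0.4627 0.1256]]
```

```bash
cat >> h.py <<'E'
from scipy.spatial.transform import Rotation as R
def rel(xyz,yaw_y,st=None):
    "shift mm and turn deg in tool frame to reach TCP xyz, tool down, tool y at yaw_y deg (mod 180, nearest)"
    st=st or arm.get_state(); R0=R.from_rotvec(st['orientation']); out=[]
    for k in(0,180):
        a=np.radians(yaw_y+k); y=[np.cos(a),np.sin(a),0]; z=[0,0,-1]
        M=R.from_matrix(np.c_[np.cross(y,z),y,z]); out.append(np.degrees((R0.inv()*M).as_rotvec()))
    return R0.inv().apply(np.array(xyz)-st['eef_pos'])*1000,out
E
python3 - <<'E'
from h import *
np.set_printoptions(precision=3,suppress=True)
st=arm.get_state(); R0=R.from_rotvec(st['orientation']);print(R0.as_matrix())
w=ld('wrist0.png')['cam_to_world']; print(R0.inv().apply(w[:3,3]-st['eef_pos']),R0.inv().as_matrix()@w[:3,:3])
print(rel((.5,-.21,.25),85)); print(rel((.52,.19,.25),138.84))
E
```

```text
[[ 0.951  0.311 -0.   ]
 [ 0.311 -0.951  0.001]
 [-0.    -0.001 -1.   ]]
[ 0.075  0.    -0.135] [[ 0.    -0.957 -0.29 ]
 [ 1.     0.     0.   ]
 [-0.    -0.29   0.957]]
(array([ 410.054, -319.748,  -10.977]), [array([  -0.024,   -0.098, -156.901]), array([-0.071,  0.017, 23.099])])
(array([ 553.328, -693.742,  -10.512]), [array([ -0.022,   0.095, 149.259]), array([ -0.071,  -0.017, -30.741])])
```

Emit:
apply_moves --targets '[85,100,-80,-10,0,0,6,85,205,-160,-10,0,0,12,85,300,-240,-10,0,0,18,85,410,-320,-10,0,0,23,85,410,-320,-10,0,0,23,85,410,-320,-10,0,0,23,85,410,-320,-10,0,0,23,85,410,-320,-10,0,0,23,85,410,-320,-10,0,0,23,85,410,-320,-10,0,0,23,85,410,-320,-10,0,0,23,85,410,-320,-10,0,0,23]'

```text
time_s: 1.65
eef_pos: [0.4991, -0.2116, 0.2493]
orientation: [3.138, -0.138, -0.001]
force: [0.1, 0.1, 0.7]
opening: 0.994
```

```bash
python3 - <<'E'
from h import *
np.set_printoptions(precision=3,suppress=True)
snap('wrist','w1.png');s=arm.get_state();print(s['time_s'],s['qpos'],s['eef_pos'])
print(rel((.52,.19,.30),138.84))
d=ld('w1.png'); print(proj(d,[[.5743,-.2141,.068],[.5245,-.2098,.068],[.4747,-.2054,.068],[.4249,-.201,.068]]))
E
```

```text
1.7 [ 0.285  0.369  0.041  1.777 -0.017  0.997 -1.326] [ 0.499 -0.211  0.249]
(array([ -14.601, -401.741,  -50.803]), [array([  0.023,  -0.018, 126.118]), array([  0.015,   0.019, -53.882])])
[[311.601 113.973]
 [311.956 181.531]
 [312.173 243.69 ]
 [312.384 300.63 ]]
```

View pics/w1.png

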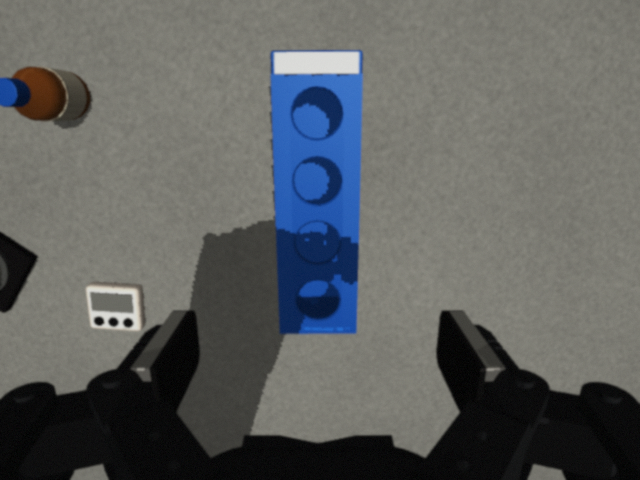

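The wrist view shows the rack plate at top (317,62) and hole centres at (317,113), (317,181), (318,242) and (318,299). That is about 5 px to the right of my prediction. I'll refit, then go look over the stand.

```bash
python3 - <<'E'
from h import *
np.set_printoptions(precision=4,suppress=True)
d=ld('w1.png'); P=atz(d,[(317.3,113),(317.5,181),(318,242),(318.3,299.5)],.068); print(P); 
v=P[3]-P[0];print(np.degrees(np.arctan2(-v[0],v[1])),P.mean(0),np.linalg.norm(v))
E
```

```text
[[ 0.5746 -0.2183  0.068 ]
 [ 0.5245 -0.2141  0.068 ]
 [ 0.4757 -0.2102  0.068 ]
 [ 0.4255 -0.206   0.068 ]]
85.28124708575818 [ 0.5001 -0.2122  0.068 ] 0.14962951867817695
```

Emit:
apply_moves --targets '[85,-5,-60,-50,0,0,-10,85,-5,-120,-50,0,0,-20,85,-5,-180,-50,0,0,-30,85,-10,-240,-50,0,0,-40,85,-15,-300,-50,0,0,-50,85,-15,-360,-50,0,0,-54,85,-15,-402,-50,0,0,-54,85,-15,-402,-50,0,0,-54,85,-15,-402,-50,0,0,-54,85,-15,-402,-50,0,0,-54,85,-15,-402,-50,0,0,-54]'

```text
time_s: 3.08
eef_pos: [0.5197, 0.1904, 0.2995]
orientation: [2.859, 1.302, 0.0]
force: [0.9, 0.4, -0.2]
opening: 0.994
```

```bash
python3 - <<'E'
from h import *
np.set_printoptions(precision=3,suppress=True)
d=snap('wrist','w2.png');s=arm.get_state();print(s['time_s'],s['qpos'],s['eef_pos'])
print(proj(d,[[.5772,.2566,.129],[.539,.2129,.135],[.5009,.1692,.138],[.4627,.1256,.127]]))
E
```

```text
3.125 [-0.225  0.353 -0.301  1.661  0.113  1.144 -1.271] [0.52  0.191 0.299]
[[316.298  94.836]
 [316.122 178.371]
 [316.073 255.365]
 [315.895 317.375]]
```

View pics/w2.png

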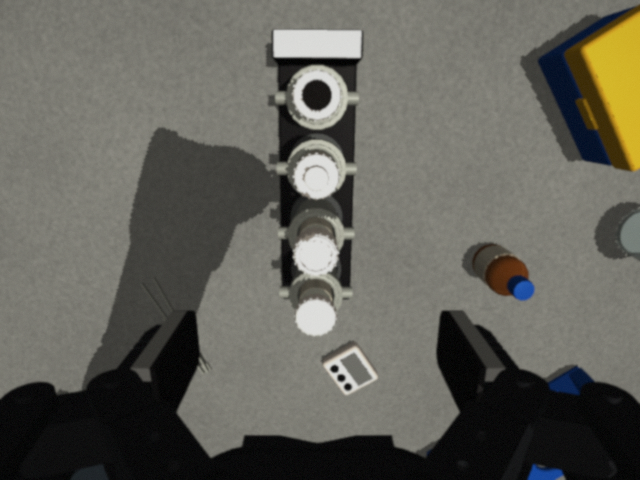

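The caps are at (317,95), (317,177), (316,253) and (316,317), within about 2 px of the prediction, so the poses are good. Next I grasp tube 1 (septum) by its cap, with the TCP at z of about 0.110.

Emit:
apply_moves --squeeze 40 --targets '[65,50,0,0,0,0,0,65,87,0,0,0,0,0,65,87,0,40,0,0,0,65,87,0,80,0,0,0,65,87,0,120,0,0,0,65,87,0,150,0,0,0,65,87,0,170,0,0,0,65,87,0,185,0,0,0,65,87,0,190,0,0,0,65,87,0,190,0,0,0]'

```text
time_s: 4.38
eef_pos: [0.5766, 0.2574, 0.1096]
orientation: [-2.858, -1.305, -0.0]
force: [-0.3, 0.3, 0.2]
opening: 0.765
```

```bash
python3 - <<'E'
from h import *
d=snap('wrist','w3.png');s=arm.get_state();print(s['time_s'],s['eef_pos'],s['force'])
print(proj(d,[[.5772,.2566,.129]]))
E
```

```text
4.425 [0.57676577 0.25760932 0.10994971] [0.8914865  0.19033691 0.08484392]
[[318.76978543 356.83596086]]
```

View pics/w3.png

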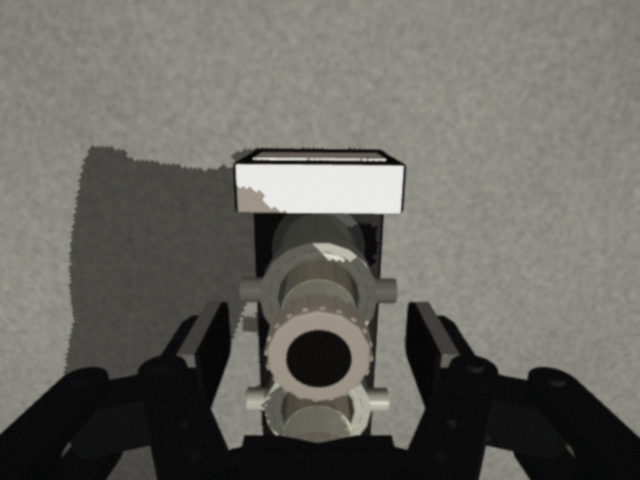

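The septum disc is at (319,358), centred between the pads and as predicted. I close and lift.

Emit:
apply_moves --squeeze 40 --targets '[28,0,0,0,0,0,0,28,0,0,0,0,0,0,28,0,0,0,0,0,0,28,0,0,0,0,0,0,28,0,0,0,0,0,0,28,0,0,0,0,0,0,28,0,0,-10,0,0,0,28,0,0,-30,0,0,0,28,0,0,-55,0,0,0,28,0,0,-80,0,0,0,28,0,0,-110,0,0,0,28,0,0,-135,0,0,0,28,0,0,-145,0,0,0,28,0,0,-145,0,0,0]'

```text
time_s: 6.18
eef_pos: [0.5764, 0.2575, 0.2546]
orientation: [2.858, 1.305, 0.001]
force: [0.0, 0.4, -0.6]
opening: 0.381
```

```bash
python3 - <<'E'
from h import *
np.set_printoptions(precision=3,suppress=True)
s=arm.get_state();print(s['time_s'],s['eef_pos'],s['force'],s['opening'],s['qpos'])
print(rel((.5746,-.2183,.255),85.28))
d=snap('side','s1.png');
E
```

```text
6.175 [0.576 0.257 0.255] [ 0.029  0.407 -0.642] 0.3813176641708813 [-0.311  0.506 -0.296  1.532  0.157  1.126 -1.354]
(array([-360.753,  310.163,   -0.53 ]), [array([   0.043,    0.001, -126.187]), array([ 0.001, -0.037, 53.813])])
```

View pics/s1.png

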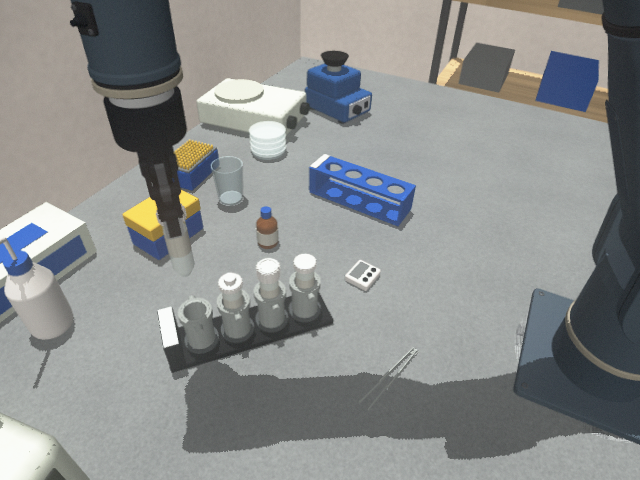

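The side view shows the tube hanging upright in the jaws at about (178,245), and the bucket empty. I carry it to rack hole 1.

Emit:
apply_moves --targets '[28,-36,31,0,0,0,5.4,28,-72,62,0,0,0,10.8,28,-108,93,0,0,0,16.1,28,-144,124,0,0,0,21.5,28,-180,155,0,0,0,26.9,28,-216,186,0,0,0,32.3,28,-253,217,0,0,0,37.7,28,-289,248,0,0,0,43.1,28,-325,279,0,0,0,48.4,28,-361,310,0,0,0,53.8,28,-361,310,0,0,0,53.8,28,-361,310,0,0,0,53.8,28,-361,310,0,0,0,53.8,28,-361,310,0,0,0,53.8]'

```text
time_s: 7.98
eef_pos: [0.5745, -0.2172, 0.2542]
orientation: [-3.139, 0.126, 0.0]
force: [-0.0, 0.6, -0.6]
opening: 0.382
```

```bash
python3 - <<'E'
from h import *
np.set_printoptions(precision=3,suppress=True)
s=arm.get_state();print(s['time_s'],s['eef_pos'],s['force'],s['opening'],s['qpos'])
print(rel((.5746,-.2183,.0965),85.28))
E
```

```text
7.975 [ 0.574 -0.217  0.254] [-0.009  0.56  -0.608] 0.38192595607517443 [ 0.281  0.471  0.007  1.586 -0.004  1.085 -1.362]
(array([  0.248,   1.123, 157.695]), [array([  -0.016,   -0.036, -179.878]), array([-0.023,  0.01 ,  0.122])])
```

Emit:
apply_moves --targets '[28,0,1,40,0,0,0,28,0,1,75,0,0,0,28,0,1,90,0,0,0,28,0,1,105,0,0,0,28,0,1,120,0,0,0,28,0,1,135,0,0,0,28,0,1,145,0,0,0,28,0,1,152,0,0,0,28,0,1,155,0,0,0,28,0,1,156.5,0,0,0,28,0,1,156.5,0,0,0,28,0,1,156.5,0,0,0]'

```text
time_s: 9.48
eef_pos: [0.5744, -0.2194, 0.0981]
orientation: [3.139, -0.129, 0.001]
force: [-0.9, 1.5, -0.7]
opening: 0.385
```

```bash
python3 - <<'E'
from h import *
np.set_printoptions(precision=4,suppress=True)
s=arm.get_state();print(s['time_s'],s['eef_pos'],s['force'],s['ft_torque'],s['opening'])
d=snap('wrist','w4.png');e=snap('side','s2.png')
c=np.hstack([cv2.resize(d['frame'],(400,300)),cv2.resize(e['frame'][90:270,240:480],(400,300))]);cv2.imwrite('pics/c4.png',c[:,:,::-1])
E
```

```text
9.475 [ 0.5744 -0.2194  0.0981] [-0.9203  1.4961 -0.6923] [-0.0012  0.0172  0.0622] 0.3848988566878219
```

View pics/c4.png

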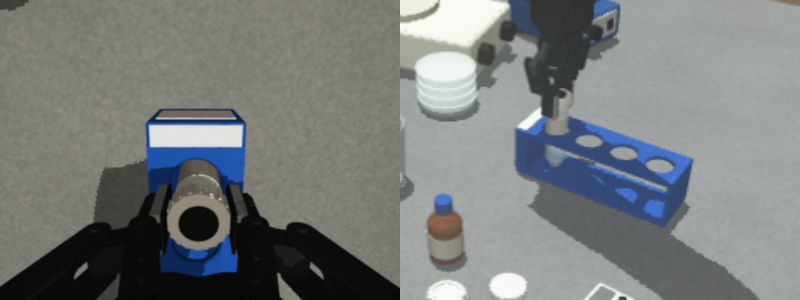

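The tube is in hole 1, on the rack's centreline in the wrist view. I press down to feel the floor.

Emit:
apply_moves --targets '[28,0,-1,1,0,0,0,28,0,-1,2,0,0,0,28,0,-1,2,0,0,0,28,0,-1,2,0,0,0]'

```text
time_s: 10.07
eef_pos: [0.5753, -0.2187, 0.097]
orientation: [3.138, -0.129, 0.004]
force: [0.1, -0.5, 9.1]
opening: 0.382
```

The floor is felt with 9 N at TCP 0.097. I release, rise and go above tube 2.

```bash
python3 - <<'E'
from h import *
np.set_printoptions(precision=1,suppress=True)
print(rel((.539,.2129,.25),138.84))
E
```

```text
(array([ -71.2, -427.1, -153.4]), [array([ -0.1,  -0.1, 126.5]), array([  0.1,  -0.1, -53.5])])
```

Emit:
apply_moves --targets '[60,0,0,0,0,0,0,60,0,0,0,0,0,0,60,0,0,0,0,0,0,60,0,0,0,0,0,0,60,0,0,-20,0,0,0,60,0,0,-60,0,0,0,60,0,0,-110,0,0,0,60,0,0,-153,0,0,0,60,-7,-43,-153,0,0,-5.4,60,-14,-85,-153,0,0,-10.7,60,-21,-128,-153,0,0,-16,60,-28,-171,-153,0,0,-21.4,60,-36,-214,-153,0,0,-26.7,60,-43,-256,-153,0,0,-32,60,-50,-299,-153,0,0,-37.4,60,-57,-342,-153,0,0,-42.8,60,-64,-384,-153,0,0,-48,60,-71,-427,-153,0,0,-53.5,60,-71,-427,-153,0,0,-53.5,60,-71,-427,-153,0,0,-53.5]'

```text
time_s: 12.58
eef_pos: [0.5386, 0.2123, 0.2486]
orientation: [2.861, 1.296, -0.001]
force: [-0.2, -0.8, -0.6]
opening: 0.7
```

```bash
python3 - <<'E'
from h import *
np.set_printoptions(precision=3,suppress=True)
s=arm.get_state();print(s['time_s'],s['eef_pos'],s['opening'],s['force'])
print(rel((.539,.2129,.110),138.84))
d=snap('wrist','w5.png');e=snap('side','s3.png')
print(proj(d,[[.539,.2129,.135]]))
c=np.hstack([cv2.resize(d['frame'],(400,300)),cv2.resize(e['frame'][90:270,240:480],(400,300))]);cv2.imwrite('pics/c5.png',c[:,:,::-1])
E
```

```text
12.575 [0.539 0.212 0.249] 0.700461309620896 [-0.188 -0.761 -0.568]
(array([  0.835,  -0.189, 138.617]), [array([  0.068,  -0.032, 179.897]), array([ 0.021,  0.043, -0.103])])
[[316.033 236.375]]
```

View pics/c5.png

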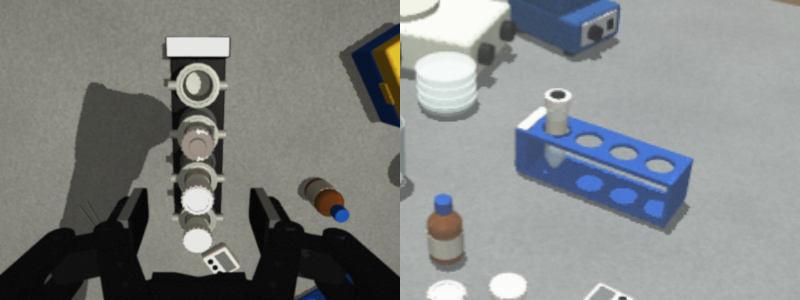

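The septum tube stands in hole 1. The stepped tube's nozzle is at about (317,232) full-scale against (316,236) predicted. I descend, grip and lift.

Emit:
apply_moves --squeeze 40 --targets '[60,1,0,50,0,0,0,60,1,0,90,0,0,0,60,1,0,115,0,0,0,60,1,0,132,0,0,0,60,1,0,138,0,0,0,60,1,0,138,0,0,0,28,1,0,138,0,0,0,28,1,0,138,0,0,0,28,1,0,138,0,0,0,28,1,0,138,0,0,0,28,1,0,138,0,0,0,28,1,0,130,0,0,0,28,1,0,110,0,0,0,28,1,0,85,0,0,0,28,1,0,60,0,0,0,28,1,0,30,0,0,0,28,1,0,5,0,0,0,28,1,0,-5,0,0,0,28,1,0,-5,0,0,0]'

```text
time_s: 15.05
eef_pos: [0.5393, 0.2137, 0.2541]
orientation: [2.861, 1.298, 0.001]
force: [-0.5, -0.3, -0.6]
opening: 0.378
```

```bash
python3 - <<'E'
from h import *
np.set_printoptions(precision=3,suppress=True)
s=arm.get_state();print(s['time_s'],s['eef_pos'],s['opening'],s['force'])
print(rel((.5247,-.2141,.255),85.28))
E
```

```text
15.05 [0.539 0.214 0.254] 0.37765844313754965 [-0.457 -0.305 -0.581]
(array([-331.448,  270.908,   -1.038]), [array([   0.048,    0.004, -126.49 ]), array([ 0.003, -0.04 , 53.51 ])])
```

Emit:
apply_moves --targets '[28,-33,27,0,0,0,5.4,28,-66,54,0,0,0,10.7,28,-99,81,0,0,0,16,28,-132,108,0,0,0,21.4,28,-166,135,0,0,0,26.8,28,-199,162,0,0,0,32.1,28,-232,190,0,0,0,37.5,28,-265,217,0,0,0,42.8,28,-298,244,0,0,0,48.2,28,-331,271,0,0,0,53.5,28,-331,271,0,0,0,53.5,28,-331,271,0,0,0,53.5,28,-331,271,0,0,0,53.5]'

```text
time_s: 16.68
eef_pos: [0.5251, -0.2123, 0.2533]
orientation: [-3.138, 0.125, 0.001]
force: [0.1, 0.0, 0.3]
opening: 0.378
```

```bash
python3 - <<'E'
from h import *
np.set_printoptions(precision=3,suppress=True)
s=arm.get_state();print(s['time_s'],s['eef_pos'],s['opening'],s['force'])
print(rel((.5247,-.2141,.097),85.28))
E
```

```text
16.675 [ 0.525 -0.212  0.253] 0.3782709993930972 [0.068 0.016 0.295]
(array([ -0.177,   1.931, 156.316]), [array([  -0.072,   -0.071, -179.845]), array([-0.045,  0.046,  0.155])])
```

Emit:
apply_moves --targets '[28,0,1,40,0,0,0,28,0,1,75,0,0,0,28,0,1,90,0,0,0,28,0,1,105,0,0,0,28,0,1,120,0,0,0,28,0,1,135,0,0,0,28,0,1,145,0,0,0,28,0,1,151,0,0,0,28,0,1,153.5,0,0,0,28,0,1,154.5,0,0,0,28,0,1,155.5,0,0,0,28,0,1,155.5,0,0,0]'

```text
time_s: 18.18
eef_pos: [0.5255, -0.2149, 0.0989]
orientation: [3.139, -0.129, 0.002]
force: [0.1, -0.2, 4.1]
opening: 0.376
```

Emit:
apply_moves --targets '[28,0,0,1,0,0,0,28,0,0,1,0,0,0,28,0,0,1,0,0,0]'

```text
time_s: 18.55
eef_pos: [0.5263, -0.2151, 0.0987]
orientation: [3.138, -0.129, 0.005]
force: [-0.3, 2.4, 12.4]
opening: 0.378
```

```bash
python3 - <<'E'
from h import *
np.set_printoptions(precision=1,suppress=True)
s=arm.get_state();print(s['eef_pos']*1000,s['force'])
print(rel((.5007,.1693,.25),138.84))
E
```

```text
[ 526.3 -215.1   98.7] [-0.3  2.4 12.4]
(array([ -56.5, -380.9, -151.7]), [array([ -0.2,  -0.1, 126.5]), array([  0.1,  -0.2, -53.5])])
```

Contact is firm at the seated height. I release and go above tube 3.

Emit:
apply_moves --targets '[60,0,0,-0.5,0,0,0,60,0,0,-0.5,0,0,0,60,0,0,-0.5,0,0,0,60,0,0,-0.5,0,0,0,60,0,0,-20,0,0,0,60,0,0,-60,0,0,0,60,0,0,-110,0,0,0,60,0,0,-152,0,0,0,60,-6,-38,-152,0,0,-5.4,60,-11,-76,-152,0,0,-10.7,60,-17,-114,-152,0,0,-16,60,-23,-152,-152,0,0,-21.4,60,-28,-190,-152,0,0,-26.7,60,-34,-229,-152,0,0,-32,60,-40,-267,-152,0,0,-37.4,60,-45,-305,-152,0,0,-42.8,60,-51,-343,-152,0,0,-48,60,-56,-381,-152,0,0,-53.5,60,-56,-381,-152,0,0,-53.5,60,-56,-381,-152,0,0,-53.5]'

```text
time_s: 21.05
eef_pos: [0.5004, 0.1687, 0.2491]
orientation: [2.861, 1.296, -0.001]
force: [0.2, -0.8, -0.4]
opening: 0.7
```

```bash
python3 - <<'E'
from h import *
np.set_printoptions(precision=3,suppress=True)
s=arm.get_state();print(s['time_s'],s['eef_pos'],s['opening'],s['force'])
print(rel((.5007,.1693,.110),138.84))
d=snap('wrist','w6.png');e=snap('side','s4.png')
print(proj(d,[[.5007,.1693,.138]]))
c=np.hstack([cv2.resize(d['frame'],(400,300)),cv2.resize(e['frame'][90:270,240:480],(400,300))]);cv2.imwrite('pics/c6.png',c[:,:,::-1])
E
```

```text
21.05 [0.5   0.169 0.249] 0.7001089720781726 [ 0.185 -0.808 -0.395]
(array([  0.739,  -0.187, 139.1  ]), [array([  0.074,  -0.02 , 179.886]), array([ 0.012,  0.047, -0.114])])
[[316.012 237.691]]
```

View pics/c6.png

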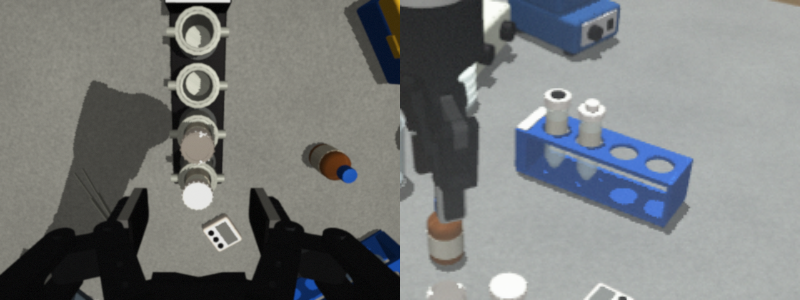

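The septum and stepped tubes stand in holes 1 and 2. The tall cap is at about (317,234) full-scale against (316,238) predicted. Next I grip the tall tube.

Emit:
apply_moves --squeeze 40 --targets '[60,1,0,50,0,0,0,60,1,0,90,0,0,0,60,1,0,115,0,0,0,60,1,0,132,0,0,0,60,1,0,138,0,0,0,60,1,0,138,0,0,0,28,1,0,138,0,0,0,28,1,0,138,0,0,0,28,1,0,138,0,0,0,28,1,0,138,0,0,0,28,1,0,138,0,0,0,28,1,0,130,0,0,0,28,1,0,110,0,0,0,28,1,0,85,0,0,0,28,1,0,60,0,0,0,28,1,0,30,0,0,0,28,1,0,5,0,0,0,28,1,0,-5,0,0,0,28,1,0,-5,0,0,0]'

```text
time_s: 23.52
eef_pos: [0.5011, 0.1703, 0.2546]
orientation: [2.861, 1.298, 0.001]
force: [-0.2, 0.0, -1.3]
opening: 0.386
```

```bash
python3 - <<'E'
from h import *
np.set_printoptions(precision=3,suppress=True)
s=arm.get_state();print(s['time_s'],s['eef_pos'],s['opening'],s['force'])
print(rel((.4753,-.2107,.255),85.28))
E
```

```text
23.525 [0.501 0.17  0.255] 0.38588044862899523 [-0.193  0.029 -1.316]
(array([-303.625,  231.532,   -0.513]), [array([   0.06 ,    0.009, -126.489]), array([ 0.007, -0.05 , 53.511])])
```

Emit:
apply_moves --targets '[28,-30,23,0,0,0,5.4,28,-61,46,0,0,0,10.7,28,-91,69,0,0,0,16,28,-121,93,0,0,0,21.4,28,-152,116,0,0,0,26.8,28,-182,139,0,0,0,32.1,28,-212,162,0,0,0,37.5,28,-243,185,0,0,0,42.8,28,-273,208,0,0,0,48.2,28,-303,232,0,0,0,53.5,28,-303,232,0,0,0,53.5,28,-303,232,0,0,0,53.5,28,-303,232,0,0,0,53.5]'

```text
time_s: 25.15
eef_pos: [0.4761, -0.2092, 0.2539]
orientation: [-3.138, 0.125, 0.001]
force: [0.4, 0.5, -0.6]
opening: 0.387
```

```bash
python3 - <<'E'
from h import *
np.set_printoptions(precision=3,suppress=True)
s=arm.get_state();print(s['time_s'],s['eef_pos'],s['opening'],s['force'])
print(rel((.4753,-.2107,.097),85.28))
E
```

```text
25.15 [ 0.476 -0.209  0.254] 0.38657969556294247 [ 0.357  0.501 -0.613]
(array([ -0.593,   1.66 , 156.877]), [array([  -0.064,   -0.061, -179.851]), array([-0.039,  0.041,  0.149])])
```

Emit:
apply_moves --targets '[28,-0.5,1,40,0,0,0,28,-0.5,1,75,0,0,0,28,-0.5,1,90,0,0,0,28,-0.5,1,105,0,0,0,28,-0.5,1,120,0,0,0,28,-0.5,1,135,0,0,0,28,-0.5,1,145,0,0,0,28,-0.5,1,151,0,0,0,28,-0.5,1,153.5,0,0,0,28,-0.5,1,155,0,0,0,28,-0.5,1,156.5,0,0,0,28,-0.5,1,156.5,0,0,0,28,-0.5,1,156.5,0,0,0]'

```text
time_s: 26.78
eef_pos: [0.4764, -0.2117, 0.0991]
orientation: [3.138, -0.129, 0.004]
force: [-1.3, 1.2, 10.7]
opening: 0.385
```

```bash
python3 - <<'E'
from h import *
np.set_printoptions(precision=1,suppress=True)
s=arm.get_state();print(s['eef_pos']*1000,s['force'])
print(rel((.4625,.1257,.25),138.84))
E
```

```text
[ 476.4 -211.7   99.1] [-1.3  1.2 10.7]
(array([ -41.2, -335.1, -151.2]), [array([ -0.2,  -0.1, 126.5]), array([  0.1,  -0.1, -53.5])])
```

Floor felt with 10.7 N. I release and go above tube 4.

Emit:
apply_moves --targets '[60,0,0,-0.5,0,0,0,60,0,0,-0.5,0,0,0,60,0,0,-0.5,0,0,0,60,0,0,-0.5,0,0,0,60,0,0,-20,0,0,0,60,0,0,-60,0,0,0,60,0,0,-110,0,0,0,60,0,0,-151,0,0,0,60,-4,-33,-151,0,0,-5.4,60,-8,-67,-151,0,0,-10.7,60,-12,-100,-151,0,0,-16,60,-16,-134,-151,0,0,-21.4,60,-20,-167,-151,0,0,-26.7,60,-25,-201,-151,0,0,-32,60,-29,-235,-151,0,0,-37.4,60,-33,-268,-151,0,0,-42.8,60,-37,-302,-151,0,0,-48,60,-41,-335,-151,0,0,-53.5,60,-41,-335,-151,0,0,-53.5,60,-41,-335,-151,0,0,-53.5]'

```text
time_s: 29.28
eef_pos: [0.462, 0.125, 0.2486]
orientation: [2.862, 1.296, -0.001]
force: [0.2, -0.3, -0.1]
opening: 0.703
```

```bash
python3 - <<'E'
from h import *
np.set_printoptions(precision=3,suppress=True)
s=arm.get_state();print(s['time_s'],s['eef_pos'],s['opening'],s['force'])
print(rel((.4625,.1257,.110),138.84))
d=snap('wrist','w7.png');e=snap('side','s5.png')
print(proj(d,[[.4625,.1257,.127]]))
c=np.hstack([cv2.resize(d['frame'],(400,300)),cv2.resize(e['frame'][90:270,240:480],(400,300))]);cv2.imwrite('pics/c7.png',c[:,:,::-1])
E
```

```text
29.275 [0.462 0.125 0.249] 0.7027481504651144 [ 0.182 -0.339 -0.051]
(array([  0.95 ,  -0.099, 138.642]), [array([  0.062,  -0.011, 179.877]), array([ 0.007,  0.039, -0.123])])
[[316.168 232.65 ]]
```

View pics/c7.png

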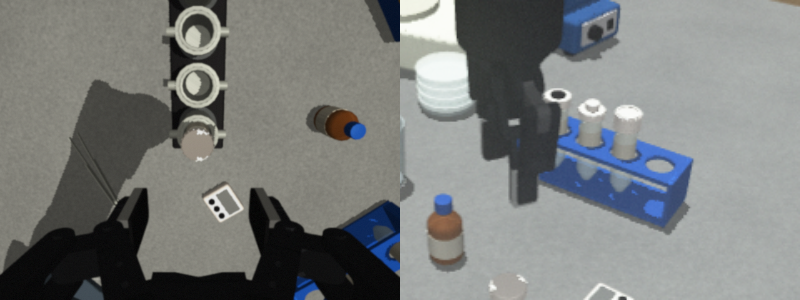

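Three tubes stand in holes 1–3. The flat cap is at about (317,230) full-scale against (316,233) predicted. Next I grip it.

Emit:
apply_moves --squeeze 40 --targets '[60,1,0,50,0,0,0,60,1,0,90,0,0,0,60,1,0,115,0,0,0,60,1,0,132,0,0,0,60,1,0,138,0,0,0,60,1,0,138,0,0,0,28,1,0,138,0,0,0,28,1,0,138,0,0,0,28,1,0,138,0,0,0,28,1,0,138,0,0,0,28,1,0,138,0,0,0,28,1,0,130,0,0,0,28,1,0,110,0,0,0,28,1,0,85,0,0,0,28,1,0,60,0,0,0,28,1,0,30,0,0,0,28,1,0,5,0,0,0,28,1,0,-5,0,0,0,28,1,0,-5,0,0,0]'

```text
time_s: 31.75
eef_pos: [0.4628, 0.1265, 0.2541]
orientation: [2.861, 1.297, 0.001]
force: [0.3, -0.6, -0.5]
opening: 0.379
```

```bash
python3 - <<'E'
from h import *
np.set_printoptions(precision=3,suppress=True)
s=arm.get_state();print(s['time_s'],s['eef_pos'],s['opening'],s['force'],s['qpos'])
print(rel((.4255,-.2063,.255),85.28))
E
```

```text
31.75 [0.463 0.126 0.254] 0.3790787031657544 [ 0.31  -0.618 -0.518] [-0.115  0.282 -0.325  1.905  0.108  0.97  -1.208]
(array([-274.931,  191.204,   -1.008]), [array([   0.065,    0.012, -126.491]), array([ 0.01 , -0.054, 53.509])])
```

Emit:
apply_moves --targets '[28,-27,19,0,0,0,5.4,28,-55,38,0,0,0,10.7,28,-82,57,0,0,0,16,28,-110,76,0,0,0,21.4,28,-137,96,0,0,0,26.8,28,-165,115,0,0,0,32.1,28,-192,134,0,0,0,37.5,28,-220,153,0,0,0,42.8,28,-247,172,0,0,0,48.2,28,-275,191,0,0,0,53.5,28,-275,191,0,0,0,53.5,28,-275,191,0,0,0,53.5,28,-275,191,0,0,0,53.5]'

```text
time_s: 33.38
eef_pos: [0.4253, -0.2052, 0.2534]
orientation: [-3.138, 0.126, 0.001]
force: [-0.7, 0.1, 0.1]
opening: 0.382
```

```bash
python3 - <<'E'
from h import *
np.set_printoptions(precision=3,suppress=True)
s=arm.get_state();print(s['time_s'],s['eef_pos'],s['opening'],s['force'])
print(rel((.4255,-.2063,.097),85.28))
E
```

```text
33.375 [ 0.425 -0.205  0.253] 0.38223432758288706 [-0.724  0.098  0.065]
(array([  0.386,   1.197, 156.403]), [array([  -0.061,   -0.049, -179.869]), array([-0.031,  0.039,  0.131])])
```

Emit:
apply_moves --targets '[28,0,0.5,40,0,0,0,28,0,0.5,75,0,0,0,28,0,0.5,90,0,0,0,28,0,0.5,105,0,0,0,28,0,0.5,120,0,0,0,28,0,0.5,135,0,0,0,28,0,0.5,145,0,0,0,28,0,0.5,151,0,0,0,28,0,0.5,153.5,0,0,0,28,0,0.5,155,0,0,0,28,0,0.5,156,0,0,0,28,0,0.5,156,0,0,0,28,0,0.5,156,0,0,0]'

```text
time_s: 35.0
eef_pos: [0.426, -0.2069, 0.0986]
orientation: [3.138, -0.129, 0.003]
force: [-0.9, 1.4, 6.7]
opening: 0.379
```

Floor felt. I release, rise and back away.

Emit:
apply_moves --targets '[60,0,0,0,0,0,0,60,0,0,0,0,0,0,60,0,0,0,0,0,0,60,0,0,0,0,0,0,60,0,0,-20,0,0,0,60,0,0,-60,0,0,0,60,0,0,-110,0,0,0,60,0,0,-151,0,0,0,60,40,0,-170,0,0,0,60,75,0,-190,0,0,0,60,75,0,-190,0,0,0,60,75,0,-190,0,0,0,60,75,0,-190,0,0,0]'

```text
time_s: 36.62
eef_pos: [0.4987, -0.2129, 0.2872]
orientation: [-3.139, 0.13, 0.002]
force: [0.1, 0.6, 0.8]
opening: 0.707
```

```bash
python3 - <<'E'
from h import *
s=arm.get_state();print(s['time_s'],s['eef_pos'],s['force'])
d=snap('wrist','w8.png');e=snap('side','s6.png');q=snap('scene','q6.png')
P=np.array([.5001,-.2122]);v=np.array([-.9966,.0823])
print(proj(d,[[*(P+v*k),z] for k,z in zip((-.075,-.025,.025,.075),(.116,.122,.125,.114))])*.625)
c=np.hstack([cv2.resize(d['frame'],(400,300)),cv2.resize(q['frame'][130:280,150:350],(400,300))]);cv2.imwrite('pics/c8.png',c[:,:,::-1])
E
```

```text
36.625 [ 0.49872763 -0.21287904  0.28721211] [0.10265053 0.57325061 0.8430921 ]
[[197.67887888  69.93394434]
 [197.69493304 114.42316775]
 [197.72031183 155.94224209]
 [197.77733247 189.55795079]]
```

View pics/c8.png

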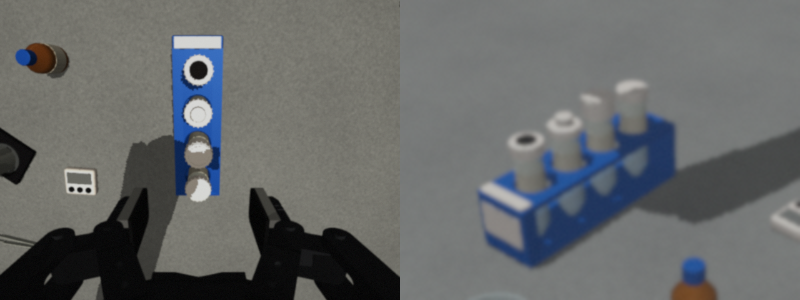

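All four caps are within about 2 px of where seated tubes should appear: wrist half-view (199,70), (198,113), (199,153), (199,188). The scene view shows four upright tubes at equal depth. I hand in.

```bash
python3 -c "
from h import *
print(arm.sign_off())"
```

```text
the job is handed in; nothing more can be done
None
```

All four tubes are in the rack in the stand's order, counted from the white plate: septum, stepped, tall, flat. I gripped each by its cap, lowered it until I felt the rack floor (7–12 N of contact), released it and backed the arm clear. I handed in at about 37 s.

In the last pictures all four tubes stand upright and free. Their caps are within about 3 px (under 3 mm) of where seated tubes should appear. The tool height at floor contact varied from 0.097 to 0.099 m, within the 6 mm height allowance. No check failed, but I measured seating only by contact force and pictures, and the sign-off gave no verdict.

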